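# Unclip the lamp cover of a microscope light source

### The job

The lamp of the microscope's light unit has to be changed. Press in the snap tab at each end of the unit's top cover so that both ends spring up, then lift the cover off by its rib and set it down gently on its feet, wholly over the black rubber mat, without pushing the things lying around.

Things in the scene. Friction and masses are not known exactly. Their poses are not given: they have to be found in the camera images.
- lamp_unit: White open-topped steel lamp box fixed to the bench, 122 mm (x) by 172 mm (y) by 80 mm high; origin at the centre of its underside, z up. Its 110 by 148 mm opening is closed by the cover. Each end wall has an inward lip, 4 mm thick at the rim, under which a tab's barb is caught. Two spring plungers inside (7 N each) lift the cover once it is released.
- rim (a point): Centre of the lamp unit's rim plane (top edge), 80 mm above the bench; axes as lamp_unit. The lips span |y| = 74 to 80 mm, the end walls to 86 mm.
- cover: Loose grey snap-in cover, 0.2 to 0.35 kg: plate 106 (x) by 144 (y) by 8 mm, top 46 mm above the origin, on two legs with feet 50 mm wide at |y| = 50 to 72 mm. Origin centred between the undersides of the feet, z up. Home: origin 36 mm above lamp_unit's, axes alike, plate top 2 mm over the rim. It lifts straight up with 2 mm play, clear after 44 mm. Pulling does not free latched tabs.
- cover_grip (a point): Point to grip: centre of the upright rib on the cover, 62 mm above the cover's origin. Rib 14 mm thick (cover x), 70 mm long (cover y), from 46 to 74 mm above the origin.
- tab_l (a joint): Flexing of the snap tab at the cover's +y end, rad: 0 = at rest; grows as its upper part is pressed towards the cover's middle, stop at 0.28. It bends about a line along cover x, 4 mm above the cover's origin at y = 67.5 mm, and springs back. The barb slips free at 0.10 to 0.20 rad.
- tab_l_press (a point): Middle of the outer face of the upper part of the +y tab: an upright plate 44 mm wide (cover x), 5 mm thick, its top 74 mm above the cover's origin (30 mm above the rim when home). This point: 64 mm above the origin, 70 mm from the middle. Pressed level towards the middle it releases after 7 to 12 mm at 3 to 8 N; stop at 17 mm.
- tab_r (a joint): The same for the snap tab at the cover's -y end: grows as its upper part is pressed towards the cover's middle (cover +y), bends about a line at y = -67.5 mm.
- tab_r_press (a point): The same for the -y tab: middle of the outer face of its upper part, 64 mm above the cover's origin, 70 mm from the middle.
- end_l (a point): Middle of the +y end of the plate, y = 72 mm, at the plate's top height. Home: 2 to 3 mm above the rim. When the tab is released this end springs up 10 to 18 mm (more if the tab is pressed on hard) and stays up; with both released the cover stands loose and level, 11 mm up.
- end_r (a point): The same at the -y end of the plate, y = -72 mm.
- corner0 (a point): Corner of the cover's plate, at x = +53, y = +72 mm, top face (46 mm above the origin).
- corner1 (a point): Corner of the plate at x = +53, y = -72 mm.
- corner2 (a point): Corner of the plate at x = -53, y = +72 mm.
- corner3 (a point): Corner of the plate at x = -53, y = -72 mm.
- mat: Black rubber mat fixed on the bench, 220 mm (its x) by 250 mm (its y), 3 mm thick; origin at the centre of its underside.
- slide_box: Bystander: closed blue slide box 85 by 115 by 34 mm on the bench, loose; origin at the centre of its underside.
- oil_jar: Bystander: amber jar 52 mm across, 75 mm high, loose; origin at the centre of its underside.
- eyepiece: Bystander: black microscope eyepiece standing upright, 52 mm across, 66 mm high, loose; origin at the centre of its underside.
Not all that is in view belongs to the job. What is shaped like the lamp_unit but pink or yellow is not meant.

How it is judged:
On the way, in this order (a step that is already met when the one before it is completed fails the run):
1. a tab has been pressed and its end of the cover has sprung up (z of any of end_l, end_r in the frame of rim above 0.009 m), for 0.2 s.
2. both ends of the cover have sprung up (z of each of end_l, end_r in the frame of rim above 0.008 m), for 0.2 s.
3. the cover is lifted clear of the lamp unit (z of cover in the frame of rim above 0.002 m), for 0.1 s.
4. the cover is lowered to within 15 mm of the mat while still held (z of cover in the frame of mat below 0.018 m and contact force between the fingers and cover above 0.5 N and horizontal distance between cover and mat below 0.12 m).
At the end, for the whole second after the job is handed in: The cover stands upright (within 0.1 rad) on its feet on the mat, at rest and released, with all four corners of its plate over the mat (5 mm over the edge is allowed) (z of cover in the frame of mat between 0 and 0.008 m and angle between cover's own z axis and vertical below 0.1 rad and x of corner0 in the frame of mat between -0.115 and 0.115 m and y of corner0 in the frame of mat between -0.13 and 0.13 m and x of corner1 in the frame of mat between -0.115 and 0.115 m and y of corner1 in the frame of mat between -0.13 and 0.13 m and x of corner2 in the frame of mat between -0.115 and 0.115 m and y of corner2 in the frame of mat between -0.13 and 0.13 m and x of corner3 in the frame of mat between -0.115 and 0.115 m and y of corner3 in the frame of mat between -0.13 and 0.13 m and linear speed of cover below 0.02 m/s and contact force between the fingers and cover below 0.1 N); the robot touches nothing.
It fails at once if a bystander is pushed by more than 30 mm or tipped (distance of any of slide_box, oil_jar, eyepiece from where it was at the start of the episode above 0.03 m or angle between any of slide_box, oil_jar, eyepiece's own z axis and vertical above 0.5 rad).
It also fails if it takes over 67 s, if anything falls off the work surface, if the arm or the gripper's body presses on something with over 40 N, if the wrist force passes 120 N, or if a joint passes its speed limit or range.

### The arm

A 7-joint arm with a two-finger parallel gripper is mounted at the origin on the work surface. World frame = base frame: x ahead of the robot, y to its left, z up, the work surface at z = 0. Lengths are in m, angles in rad, forces in N, time in s.
With the tool pointing down it reaches from about 0.425 to 1.025 m from the base axis. Payload 9.4 kg.
Tool frame: the origin (TCP) lies at the very end of the fingers, on their centre line; the grasp point (between the pads) lies 19 mm behind it; x points along the fingers, y is the direction in which the jaws open and shut, and the axes are right-handed (so a half turn about x gives the same grasp; the last joint's range is limited). The gripper opens to 93 mm and grips with 3 to 60 N. Pads are 15 mm wide; open, the fingers measure 128 mm over their backs; the gripper's body (75 mm by 188 mm) begins 65 mm behind the grasp point.
Start: joints at [-1.395, 0.599, -0.003, 1.599, 0.002, 0.943, -0.08], TCP at [0.181, 0.702, 0.219] pointing down, gripper open.
Joint ranges: [-2.57, 2.57], [-0.35, 1.97], [-1.29, 1.29], [0.11, 2.56], [-1.05, 4.19], [0.11, 1.86], [-2.63, 2.63]. Speed limits (rad/s): [2.22, 2.22, 3.01, 3.01, 3.14, 3.14, 3.14].

### API

Orientations are given as [roll, pitch, yaw] about the fixed x, y, z axes, in that order (R = Rz(yaw) Ry(pitch) Rx(roll)).
In Python, from workcell import * gives the robot as it stands. The module is installed in compiled form; this text tells all that it offers.
- The arm moves only by the tool arm_command, never from a script. Its argument "increments" is a list of rows, each a list of 7 numbers: the shift along the tool's x, y, z as a fraction of full scale, then the turn, a rotation vector about the tool's x, y, z as a fraction of full scale, then the finger opening in mm, from 0 to 93. In form: [[tx, ty, tz, ax, ay, az, grip], ...]. A call has 1 to 8 rows; each row is the pose to reach, as a shift and turn from the pose commanded when the call began, along the tool's axes at that moment; what a row does not reach only later rows make up. Full scale, the value 1, is 25 cm for a shift and 120 degrees for a turn. A row lasts 1/8 s, in which the tool goes at most 62.5 mm and 10.7 degrees, less where a joint would pass 70% of its speed; a pose out of reach is approached as far as the arm can. A call with a number of a shift or a turn outside -1 to 1 is refused whole. A call with a gripper value outside its range is refused whole. The fingers move at their own pace and stop on an object; "force" is the grip in N (left out, the last holds). Time passes only in rows, so rows that repeat a pose let the fingers close. It gives the time, the measured TCP pose, the force and the opening at its end, in the units of the state.
- state(): the state, without advancing time (a new reading comes with each control period).
- camera(name): name is "scene" or "top" or "wrist"; returns a dict with "pixels" (420x560x3 uint8, blue, green, red), "fx", "fy", "cx", "cy" (pixels), "k1" (the pictures are not rectified: a ray, as slopes to the right and down, at radius r is drawn at 1 + k1 r^2 times it, then the intrinsics apply), "position" and "orientation" of the camera in the world; the wrist camera has in their place "hand_eye" (4x4, takes a point from camera to tool coordinates, whose origin is the TCP and whose axes are the tool frame's). Camera axes: x right, y up, looking along -z (the intrinsics and any distortion apply to the point x, -y, -z); pixel columns grow to the right and rows downward; lengths in m; the calibration is good to about 2 mm. A picture is of the moment at which its call begins: read the wrist's pose just before it. There is no depth.
- hand_in(): hands the job in, once; it reports no verdict.
Trained networks look in the newest picture that a camera, given by its name, has taken for a name from the list of things; names that differ only in an ending like _2 or _b are one class to them, and where a whole thing is asked for, a point or a joint stands for the part that bears it (a point fixed in the world has none). Each returns a list of dicts, best first, with "p" (0 to 1); they miss things now and then, are a little off and sometimes report something else, mostly with a low value. They report only what shows in the picture. A call takes as long as a camera call. They do not tell look-alikes from the thing itself.
- spot_in(query, camera): "extent" ([left, top, width, height] in pixels, round what is visible of it).
- regions_of(query, camera): "pixels" (420x560 bool, what is visible of it) and "extent" ([left, top, width, height] in pixels, round what is visible of it).
The state is a dict: "time_s": time; "joint_pos": joint angles; "joint_velocities": joint speeds; "joint_torque": joint torques, N m; "tcp_pos": TCP position; "tool_rot": TCP orientation; "contact_force": force on the tool from outside, world axes, zero at the start; "moment": the same for the moment, N m; "opening": finger opening in m.
Only numpy, scipy, OpenCV 4.12 (cv2) and the standard library are available. Lean on these libraries where they do the work, as an engineer would, in place of code of your own. Each camera call takes 0.05 s, during which the arm holds its last target.

## Working session

There is one attempt and no reset: what is moved stays moved. The work goes in short steps, Python scripts to look and compute and a tool call to move; the robot and the scene stay as the last step left them, time stands still between calls to the robot, and variables do not carry over. Pictures are saved under pics/ and viewed, and the job is handed in when it is done.

Besides the shell and the picture viewer there is one more tool, called after "Emit:" as name(argument=value, ...) on one line, values as JSON. arm_command: Moves the arm, as the interface text tells. Shift numbers are shares of 25 cm and turn numbers shares of 120 degrees, none past 1 either way. Its arguments: {"type":"object","properties":{"increments":{"type":"array"},"force":{"type":"number"}},"required":["increments"]}

```bash
mkdir -p pics
cat > h.py <<'E'
from workcell import *
import numpy as np, cv2
from scipy.spatial.transform import Rotation as R
def rot(o):
    o=np.array(o,float)
    if o.shape==(3,3): return o
    if o.shape==(4,): return R.from_quat(o).as_matrix()
    return R.from_euler('xyz',o).as_matrix()
def campose(c,s=None):
    if 'hand_eye' in c:
        H=np.array(c['hand_eye']); Rt=rot(s['tool_rot']); 
        return Rt@H[:3,:3], Rt@H[:3,3]+np.array(s['tcp_pos'])
    return rot(c['orientation']),np.array(c['position'])
def ray(c,u,v,s=None):
    Rc,p=campose(c,s)
    xd=np.array([(u-c['cx'])/c['fx'],(v-c['cy'])/c['fy']]); x=xd.copy()
    for _ in range(30): x=xd/(1+c['k1']*(x@x))
    return p,Rc@np.array([x[0],-x[1],-1])
def atz(c,u,v,z,s=None):
    p,d=ray(c,u,v,s); return p+d*(z-p[2])/d[2]
def proj(c,P,s=None):
    Rc,p=campose(c,s); q=Rc.T@(np.array(P)-p); x=np.array([q[0],-q[1]])/-q[2]
    x=x*(1+c['k1']*(x@x)); return np.array([c['cx']+c['fx']*x[0],c['cy']+c['fy']*x[1]])
E
python3 - <<'E'
from h import *
s=state()
print({k:np.round(v,3) for k,v in s.items()})
for n in ['scene','top','wrist']:
    c=camera(n); cv2.imwrite(f'pics/{n}0.png',c['pixels'])
    print(n,{k:v for k,v in c.items() if k!='pixels'})
    for q in ['lamp_unit','cover','tab_l','tab_r','mat','slide_box','oil_jar','eyepiece']:
        print(q,[(np.round(d['extent']).astype(int).tolist(),round(d['p'],2)) for d in spot_in(q,n)])
E
```

```text
{'time_s': np.float64(0.0), 'joint_pos': array([-1.395,  0.6  , -0.003,  1.6  ,  0.002,  0.943, -0.08 ]), 'joint_velocities': array([ 0.001,  0.   ,  0.003, -0.001, -0.   , -0.001, -0.   ]), 'joint_torque': array([ 0.0000e+00, -7.6506e+01,  1.4980e+00, -2.5236e+01, -5.2000e-02,
        1.7000e-02,  0.0000e+00]), 'tcp_pos': array([0.181, 0.701, 0.218]), 'tool_rot': array([-1.477,  1.569, -1.73 ]), 'contact_force': array([ 0.037,  0.171, -0.817]), 'moment': array([0.032, 0.045, 0.042]), 'opening': np.float64(0.093)}
scene {'fx': 425.6025917216375, 'fy': 425.6025917216375, 'cx': 283.01443970545, 'cy': 207.14009528306, 'k1': 0.028884747539805262, 'position': array([0.84333566, 0.30197207, 0.87885558]), 'orientation': array([ 0.51644569, -0.00793351,  2.31575712])}
lamp_unit [([390, 158, 108, 95], 0.9), ([245, 84, 83, 87], 0.82), ([164, 126, 89, 88], 0.8)]
cover [([168, 130, 77, 66], 0.73)]
tab_l [([178, 129, 16, 23], 0.63), ([217, 165, 17, 21], 0.53)]
tab_r [([178, 129, 16, 23], 0.63), ([217, 165, 17, 21], 0.53)]
mat [([294, 230, 150, 149], 0.74)]
slide_box [([110, 230, 64, 58], 0.97)]
o
[... 703 characters left out ...]
311, 78, 55, 45], 0.75), ([329, 189, 7, 16], 0.51)]
oil_jar [([176, 90, 28, 26], 0.75)]
eyepiece [([252, 99, 18, 20], 0.67)]
wrist {'fx': 346.86764642680106, 'fy': 346.86764642680106, 'cx': 280.77490447240723, 'cy': 212.38739408433577, 'k1': -0.04841598941192989, 'hand_eye': array([[-2.09275934e-04,  2.62592942e-01, -9.64906681e-01,
        -1.67325484e-01],
       [ 9.99999906e-01, -3.11922435e-04, -3.01774824e-04,
        -8.21595823e-04],
       [-3.80219980e-04, -9.64906653e-01, -2.62592852e-01,
        -7.32190165e-02],
       [ 0.00000000e+00,  0.00000000e+00,  0.00000000e+00,
         1.00000000e+00]])}
lamp_unit []
cover []
tab_l []
tab_r []
mat []
slide_box []
oil_jar []
eyepiece []
```

View pics/scene0.png

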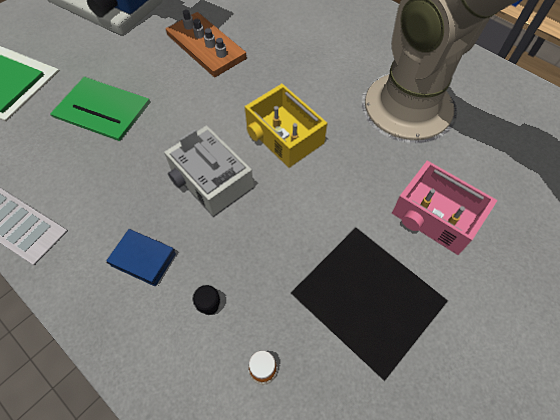

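View pics/top0.png

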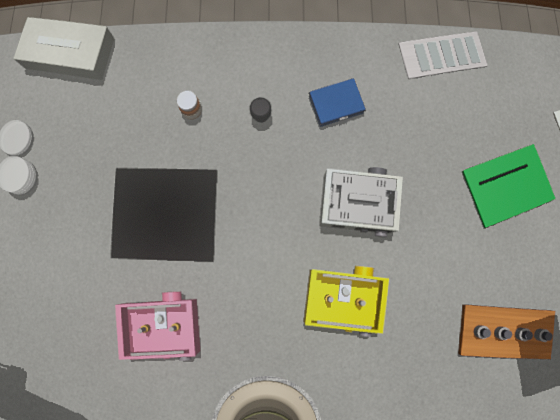

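View pics/wrist0.png

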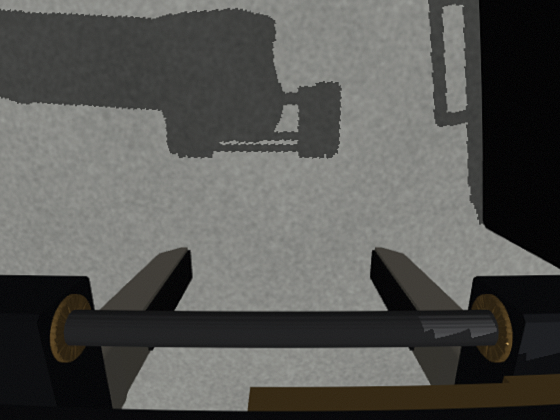

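Run:
```python
from h import *
a=cv2.imread('pics/top0.png')[155:245,305:415]; b=cv2.imread('pics/scene0.png')[115:220,155:265]
cv2.imwrite('pics/topc.png',cv2.resize(a,None,fx=7,fy=6.5,interpolation=cv2.INTER_CUBIC))
cv2.imwrite('pics/scenec.png',cv2.resize(b,None,fx=7,fy=5.7,interpolation=cv2.INTER_CUBIC))
c=camera('top')
for u,v in [(163+0,0)]: pass
cs=camera('scene')
for q,z in [('mat',.003),('lamp_unit',0.08),('slide_box',.034),('oil_jar',.075),('eyepiece',.066)]:
  for n,cc in (('top',c),('scene',cs)):
    for d in regions_of(q,n)[:3]:
        m=d['pixels'].astype(np.uint8)
        if m.sum()<30: continue
        cn=max(cv2.findContours(m,0,1)[0],key=len)
        P=np.array([atz(cc,u,v,z)[:2] for u,v in cn[:,0]],np.float32)
        r=cv2.minAreaRect(P*1000)
        print(q,n,round(d['p'],2),np.round(r[0],1),np.round(r[1],1),round(r[2],1))
```

```text
mat top 0.82 [508.5 248.1] [251.5 219.9] 88.8
mat scene 0.7 [509.7 249.1] [249.7 220.2] 88.3
mat scene 0.56 [ 524.6 -241. ] [238.  170.3] 84.2
mat scene 0.17 [ 494.4 -342.4] [70.  43.8] 49.4
lamp_unit top 0.77 [ 312.  -174.8] [178.6 151.6] 83.7
lamp_unit top 0.66 [ 533.1 -209.9] [181.1 157.6] 82.8
lamp_unit top 0.58 [ 532.1 -214.3] [151.7 110.9] 85.5
lamp_unit scene 0.94 [ 552.2 -194.5] [216.  154.1] 84.5
lamp_unit scene 0.92 [270.8 249.2] [183.  173.9] 4.2
lamp_unit scene 0.71 [ 335.4 -158.5] [217.4 175.2] 83.0
slide_box top 0.89 [ 773.5 -165.5] [ 92.7 119.8] 17.0
slide_box scene 0.56 [ 779. -158.] [ 89.5 125.5] 17.4
slide_box scene 0.56 [ 515.6 -253.6] [179.8 115.5] 84.6
oil_jar top 0.8 [754.1 180.4] [69.3 48.6] 27.2
oil_jar scene 0.27 [ 531.8 -226.6] [173.1 108.8] 83.8
eyepiece top 0.76 [744.3  15. ] [58.2 48.6] 0.2
eyepiece scene 0.7 [754.6  23.3] [59.  52.5] 47.0
```

View pics/topc.png

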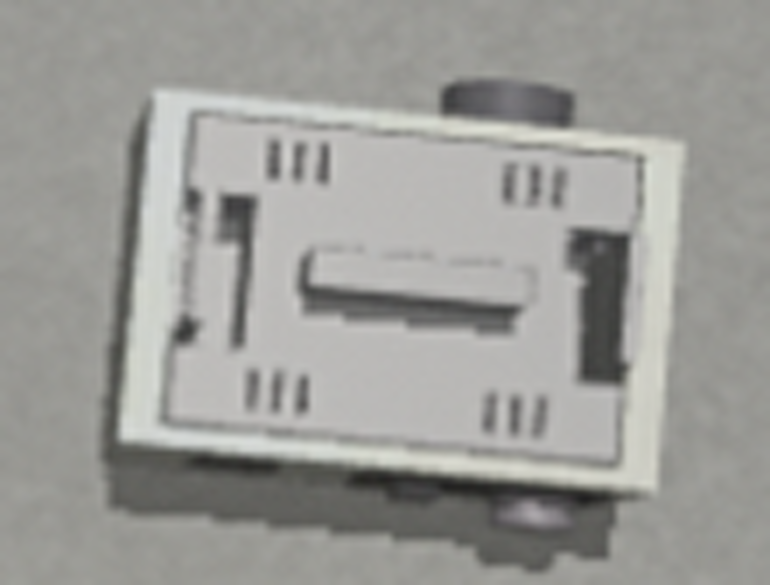

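View pics/scenec.png

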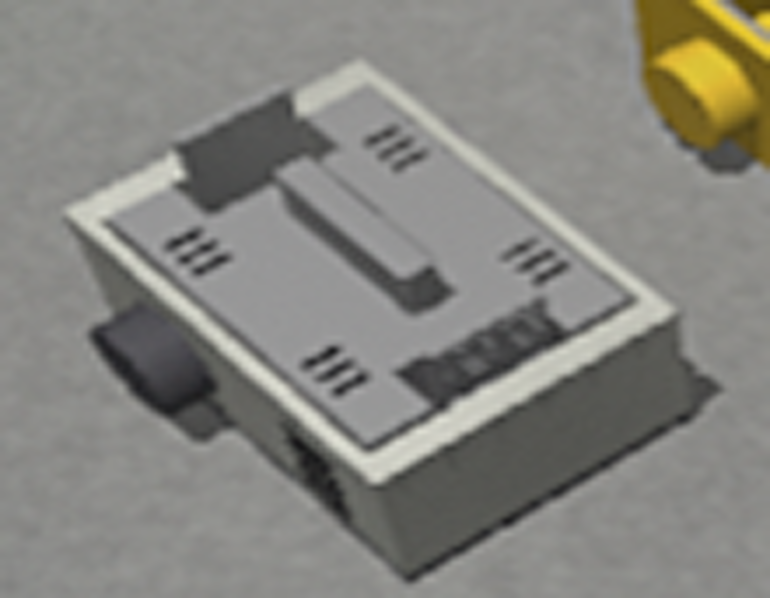

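Run:
```python
from h import *
from scipy.optimize import least_squares
ct=camera('top'); cs=camera('scene')
T=[(155,90),(685,140),(655,492),(122,440)]   # left=+worldy, top=+worldx
S=[(68,212),(372,483),(680,315),(362,60)]
T=[(305+(x+.5)/7-.5,155+(y+.5)/6.5-.5) for x,y in T]
S=[(155+(x+.5)/7-.5,115+(y+.5)/5.7-.5) for x,y in S]
# corner identity by world: A(+x,+y) B(+x,-y) C(-x,-y) D(-x,+y)
print([np.round(atz(ct,*p,.08)[:2],4) for p in T]); print([np.round(atz(cs,*p,.08)[:2],4) for p in S])
L=np.array([[61,86],[61,-86],[-61,-86],[-61,86]])/1000
Sord=None
def f(q,obs):
    c,s=np.cos(q[2]),np.sin(q[2]); r=[]
    for (cam,uv,idx) in obs:
        p=np.array([[c,-s],[s,c]])@L[idx]+q[:2]
        r+=list(proj(cam,[*p,.08])-uv)
    return r
ot=[(ct,T[i],i) for i in range(4)]
# match scene corners by nearest
g=least_squares(f,[.53,-.21,-.1],args=(ot,)).x
os=[]
for p in S:
    w=atz(cs,*p,.08)[:2]; c,s=np.cos(g[2]),np.sin(g[2])
    i=np.argmin([np.linalg.norm(np.array([[c,-s],[s,c]])@l+g[:2]-w) for l in L]); os.append((cs,p,i))
for o in (ot,os,ot+os):
    r=least_squares(f,g,args=(o,)); print(np.round(r.x,4),np.degrees(r.x[2]),np.round(r.fun,2))
```

```text
[array([ 0.6014, -0.1345]), array([ 0.5849, -0.3062]), array([ 0.4625, -0.2929]), array([ 0.4804, -0.1228])]
[array([ 0.5846, -0.3024]), array([ 0.6028, -0.1341]), array([ 0.4824, -0.1189]), array([ 0.4644, -0.2909])]
[ 0.5323 -0.2141 -0.1011] -5.790649309407976 [ 0.06 -0.12 -0.17  0.27  0.27 -0.19 -0.17  0.05]
[ 0.5335 -0.2116 -0.1082] -6.199533155479054 [-0.46 -0.26  0.23  0.54 -0.12 -0.25  0.35 -0.12]
[ 0.5327 -0.2131 -0.1044] -5.980217063313338 [-0.27 -0.42 -0.52  0.22 -0.26 -0.26 -0.69 -0.27 -0.69 -0.66  0.21 -0.09
 -0.3  -0.96 -0.   -0.61]
```

```bash
cat >> h.py <<'E'
YAW=-0.1044; C=np.array([.5328,-.2131])
ux=np.array([np.cos(YAW),np.sin(YAW),0]); uy=np.array([-np.sin(YAW),np.cos(YAW),0])
def goal(P,ydir=None):
    s=state(); Rt=rot(s['tool_rot']); p=np.array(s['tcp_pos'])
    d=Rt.T@(np.array(P)-p)/.25; a=np.zeros(3)
    if ydir is not None:
        y=np.array(ydir,float); y/=np.linalg.norm(y); x=np.array([0,0,-1.]); 
        if y@Rt[:,1]<0: y=-y
        Rg=np.stack([x,y,np.cross(x,y)],1)
        a=R.from_matrix(Rt.T@Rg).as_rotvec()/np.radians(120)
    print('t',round(s['time_s'],2),'tcp',np.round(p,4),'y',np.round(Rt[:,1],3),'z',np.round(Rt[:,2],3),'F',np.round(s['contact_force'],2),'open',round(float(s['opening']),4),'j',np.round(s['joint_pos'],2))
    print('shift',np.round(d,4),'turn',np.round(a,4), 'dist mm',round(np.linalg.norm(d)*250,1))
def lamp(x,y,z): return np.array([*C,0])+x*ux+y*uy+np.array([0,0,z])
E
python3 -c "
from h import *
goal([.5,.45,.22],ux)
print(lamp(0,.1,.2),lamp(0,-.1,.2))"
```

```text
t 2.05 tcp [0.1813 0.7019 0.2186] y [ 0.25   0.968 -0.   ] z [ 0.968 -0.25   0.   ] F [-0.88 -0.3   0.46] open 0.093 j [-1.39  0.6  -0.    1.6   0.    0.94 -0.08]
shift [-0.0054 -0.6569  1.4862] turn [ 0.6792  0.     -0.    ] dist mm 406.2
[ 0.54322105 -0.11364447  0.2       ] [ 0.52237895 -0.31255553  0.2       ]
```

Emit:
arm_command(increments=[[0,-0.44,0.99,0.45,0,0,0],[0,-0.44,0.99,0.45,0,0,0],[0,-0.44,0.99,0.45,0,0,0],[0,-0.44,0.99,0.45,0,0,0],[0,-0.44,0.99,0.45,0,0,0],[0,-0.44,0.99,0.45,0,0,0]], force=20)

```text
time_s: 2.8
tcp_pos: [0.3951, 0.5323, 0.2189]
tool_rot: [0.917, 1.57, -0.281]
contact_force: [-0.6, 0.5, 0.1]
opening: 0.0375
```

```bash
python3 -c "
from h import *
goal([.52,.25,.22],ux)"
```

```text
t 2.8 tcp [0.3951 0.5323 0.2189] y [0.931 0.365 0.001] z [ 0.365 -0.931  0.001] F [-0.59  0.52  0.15] open 0.0375 j [-1.19  0.53  0.26  1.76 -0.17  0.87 -0.48]
shift [-0.0037  0.0535  1.2338] turn [ 2.281e-01  2.000e-04 -4.000e-04] dist mm 308.8
```

Emit:
arm_command(increments=[[0,0.05,1,0.228,0,0,0],[0,0.05,1,0.228,0,0,0],[0,0.05,1,0.228,0,0,0],[0,0.05,1,0.228,0,0,0],[0,0.05,1,0.228,0,0,0],[0,0.05,1,0.228,0,0,0]])

```text
time_s: 3.55
tcp_pos: [0.496, 0.3075, 0.2186]
tool_rot: [-2.666, 1.57, 1.949]
contact_force: [-0.1, 0.5, 0.0]
opening: 0.0007
```

```bash
python3 -c "
from h import *
goal(lamp(0,.1,.16),ux)"
```

```text
t 3.55 tcp [0.496  0.3075 0.2186] y [ 0.995 -0.097 -0.001] z [-0.097 -0.995 -0.001] F [-0.11  0.5   0.03] open 0.0007 j [-0.93  0.45  0.39  1.95 -0.24  0.79 -0.49]
shift [0.2326 0.3518 1.6587] turn [ 0.0034 -0.0005  0.0003] dist mm 427.9
```

Emit:
arm_command(increments=[[0,0.2,1,0,0,0,0],[0,0.2,1,0,0,0,0],[0,0.2,1,0,0,0,0],[0,0.2,1,0,0,0,0],[0,0.2,1,0,0,0,0],[0,0.2,1,0,0,0,0]])

```text
time_s: 4.3
tcp_pos: [0.5212, 0.054, 0.2185]
tool_rot: [-2.862, 1.57, 1.752]
contact_force: [0.1, 0.7, -1.0]
opening: 0.0006
```

```bash
python3 -c "
from h import *
goal(lamp(0,.1,.18),ux)
s=state();c=camera('wrist'); cv2.imwrite('pics/w1.png',c['pixels'])
for p in [(61,86),(61,-86),(-61,-86),(-61,86)]: print(proj(c,lamp(p[0]/1e3,p[1]/1e3,.08),s))
"
```

```text
t 4.3 tcp [0.5212 0.054  0.2185] y [ 0.995 -0.098 -0.   ] z [-0.098 -0.995 -0.001] F [ 0.09  0.66 -0.99] open 0.0006 j [-0.51  0.38  0.41  2.08 -0.23  0.73 -0.06]
shift [0.1535 0.1537 0.6586] turn [ 0.0028 -0.0004  0.0001] dist mm 173.4
[375.47964646 366.12517768]
[362.30563432 483.16222259]
[261.56764802 483.47040395]
[259.70188187 366.06703798]
```

View pics/w1.png

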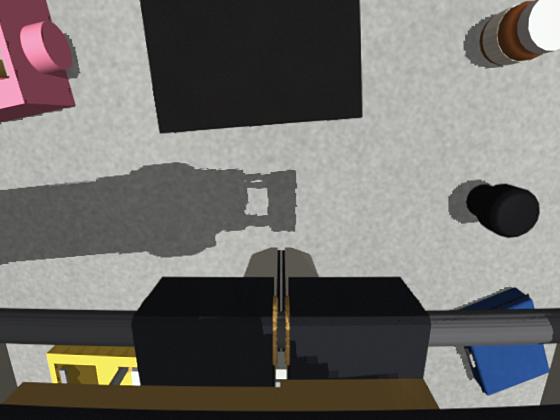

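Emit:
arm_command(increments=[[0.1,0.154,0.655,0.003,0,0,0],[0.1,0.154,0.655,0.003,0,0,0],[0.3,0.154,0.655,0.003,0,0,0],[0.46,0.154,0.655,0.003,0,0,0],[0.46,0.154,0.655,0.003,0,0,0],[0.46,0.154,0.655,0.003,0,0,0]])

```text
time_s: 5.1
tcp_pos: [0.5436, -0.1131, 0.1046]
tool_rot: [2.606, 1.57, 0.93]
contact_force: [-0.4, 1.3, -0.0]
opening: 0.0004
```

```bash
python3 -c "
from h import *
goal(lamp(0,.08,.092),ux)
for n in ['top','scene']:
  c=camera(n); cv2.imwrite('pics/%s1.png'%n,c['pixels'])
a=cv2.imread('pics/scene1.png')[80:220,130:290]; cv2.imwrite('pics/s1c.png',cv2.resize(a,None,fx=4.5,fy=4,interpolation=cv2.INTER_CUBIC))
"
```

```text
t 5.1 tcp [ 0.5436 -0.1131  0.1046] y [ 0.994 -0.105  0.   ] z [-0.105 -0.994 -0.001] F [-0.44  1.31 -0.04] open 0.0004 j [-0.11  0.58  0.31  2.1  -0.35  0.51  0.35]
shift [ 0.0502 -0.0013  0.0824] turn [-0.0004 -0.0003 -0.0002] dist mm 24.1
```

View pics/s1c.png

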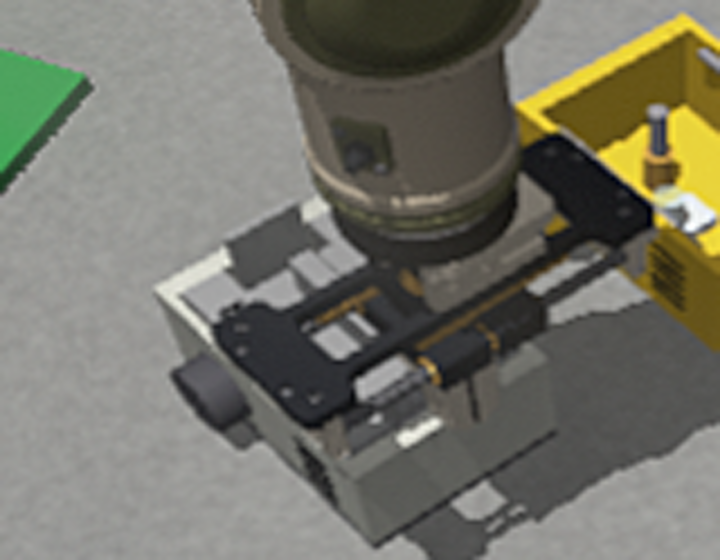

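Emit:
arm_command(increments=[[0.046,0,0.03,0,0,0,0],[0.046,0,0.06,0,0,0,0],[0.046,0,0.085,0,0,0,0],[0.046,0,0.1,0,0,0,0],[0.046,0,0.115,0,0,0,0],[0.046,0,0.115,0,0,0,0]])

```text
time_s: 5.95
tcp_pos: [0.5398, -0.1435, 0.0924]
tool_rot: [2.578, 1.57, 0.899]
contact_force: [-0.9, 2.4, 4.6]
opening: 0.0004
```

```bash
python3 -c "
from h import *
goal(lamp(0,.066,.093),ux)"
```

```text
t 5.95 tcp [ 0.5398 -0.1435  0.0924] y [ 0.994 -0.108  0.   ] z [-0.108 -0.994 -0.001] F [-0.86  2.37  4.58] open 0.0004 j [-0.04  0.6   0.29  2.1  -0.35  0.49  0.41]
shift [-0.0024  0.0012  0.0156] turn [-0.0019 -0.0003 -0.0002] dist mm 4.0
```

```bash
python3 -c "
from h import *
c=camera('scene'); a=c['pixels'][100:220,140:290]; cv2.imwrite('pics/s2c.png',cv2.resize(a,None,fx=5,fy=5,interpolation=cv2.INTER_CUBIC))
c=camera('top'); a=c['pixels'][140:260,290:420]; cv2.imwrite('pics/t2c.png',cv2.resize(a,None,fx=5,fy=5,interpolation=cv2.INTER_CUBIC))
"
```

```text
(no output)
```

View pics/s2c.png

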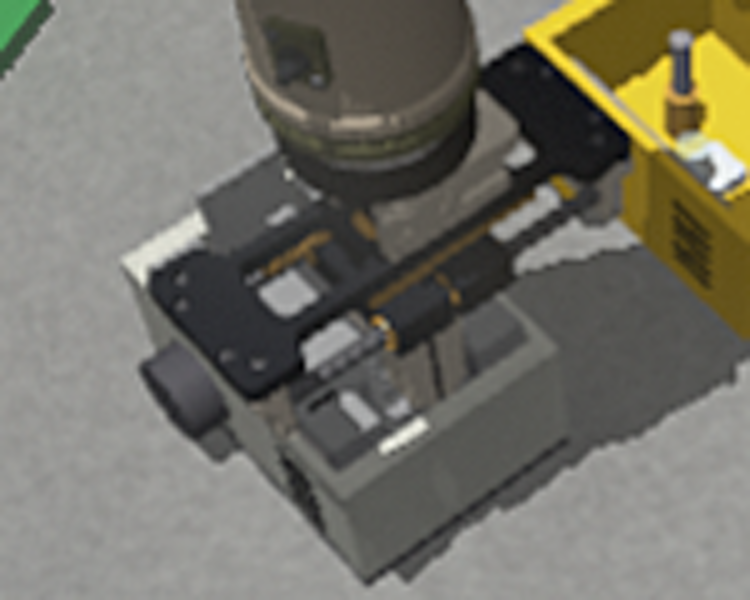

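View pics/t2c.png

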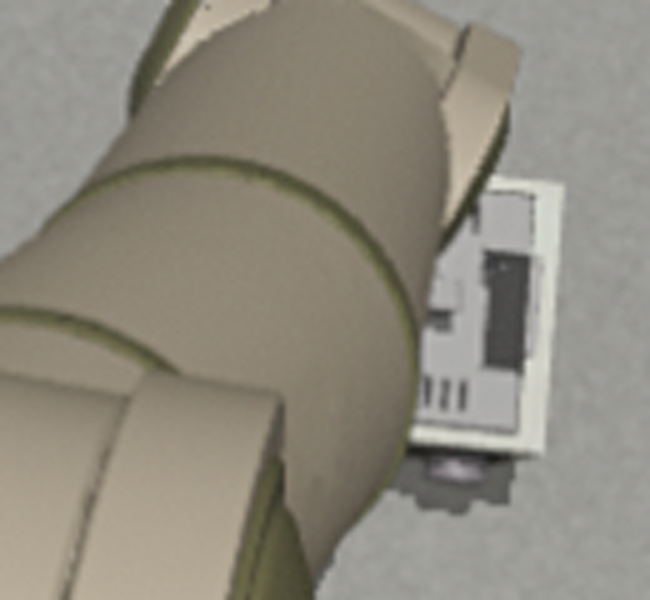

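Emit:
arm_command(increments=[[0,0,-0.04,0,0,0,0],[0,0,-0.1,0,0,0,0],[-0.1,0,-0.14,0,0,0,0],[-0.3,0,-0.3,0,0,0,0],[-0.3,0,-0.6,0,0,0,0],[-0.3,0,-0.6,0,0,0,0]])

```text
time_s: 6.8
tcp_pos: [0.5561, 0.0112, 0.1673]
tool_rot: [2.903, 1.569, 1.231]
contact_force: [-0.0, -0.3, -0.1]
opening: 0.0004
```

```bash
python3 -c "
from h import *
goal(lamp(0,.066,.093),ux)
c=camera('scene'); a=c['pixels'][100:220,140:290]; cv2.imwrite('pics/s3c.png',cv2.resize(a,None,fx=5,fy=5,interpolation=cv2.INTER_CUBIC))
"
```

```text
t 6.8 tcp [0.5561 0.0112 0.1673] y [ 0.995 -0.101  0.   ] z [-0.101 -0.995 -0.002] F [-0.01 -0.32 -0.12] open 0.0004 j [-0.4   0.49  0.4   2.06 -0.31  0.65  0.1 ]
shift [ 0.2961 -0.0011  0.6386] turn [ 0.0014 -0.0008 -0.0002] dist mm 176.0
```

View pics/s3c.png

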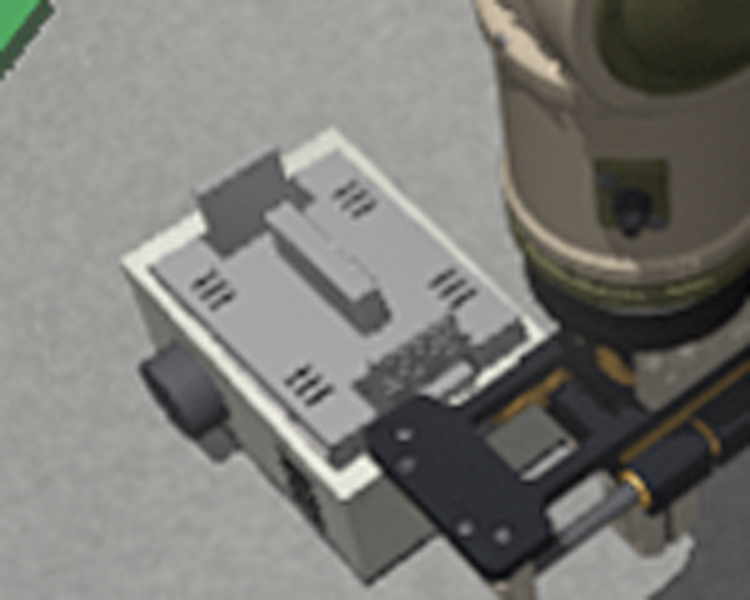

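Emit:
arm_command(increments=[[-0.02,0,0.99,0,0,0,0],[-0.02,0,0.99,0,0,0,0],[-0.02,0,0.99,0,0,0,0],[-0.02,0,0.99,0,0,0,0],[-0.02,0,0.99,0,0,0,0]])

```text
time_s: 7.48
tcp_pos: [0.5265, -0.2475, 0.1722]
tool_rot: [-0.032, 1.568, -1.721]
contact_force: [0.3, 0.5, 0.4]
opening: 0.0002
```

```bash
python3 -c "
from h import *
goal(lamp(0,-.108,.15),ux)
"
```

```text
t 7.47 tcp [ 0.5265 -0.2475  0.1722] y [ 0.993 -0.118 -0.   ] z [-0.118 -0.993  0.003] F [0.3  0.47 0.38] open 0.0002 j [ 0.08  0.51  0.38  2.   -0.28  0.69  0.52]
shift [0.0897 0.0146 0.2922] turn [-0.0065  0.0015  0.0001] dist mm 76.5
```

Emit:
arm_command(increments=[[0,0.015,0.292,-0.006,0.001,0,0],[0,0.015,0.292,-0.006,0.001,0,0],[0.12,0.015,0.292,-0.006,0.001,0,0],[0.25,0.015,0.292,-0.006,0.001,0,0],[0.316,0.015,0.292,-0.006,0.001,0,0],[0.316,0.015,0.292,-0.006,0.001,0,0]])

```text
time_s: 8.22
tcp_pos: [0.5243, -0.3127, 0.0921]
tool_rot: [-2.494, 1.567, 2.123]
contact_force: [-0.3, -0.2, 1.0]
opening: 0.0006
```

```bash
python3 -c "
from h import *
goal(lamp(0,-.07,.092),ux)
s=state(); c=camera('wrist'); cv2.imwrite('pics/w2.png',c['pixels'])
"
```

```text
t 8.22 tcp [ 0.5243 -0.3127  0.0921] y [ 0.995 -0.095 -0.002] z [-0.095 -0.995 -0.003] F [-0.28 -0.17  0.97] open 0.0006 j [ 0.25  0.64  0.3   1.98 -0.34  0.57  0.69]
shift [ 0.001  -0.0068 -0.12  ] turn [ 0.0043 -0.0014  0.0011] dist mm 30.0
```

View pics/w2.png

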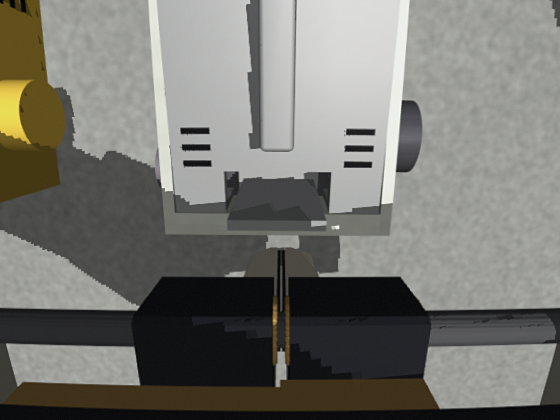

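Emit:
arm_command(increments=[[0,-0.007,-0.05,0,0,0,0],[0,-0.007,-0.08,0,0,0,0],[0,-0.007,-0.095,0,0,0,0],[0,-0.007,-0.11,0,0,0,0],[0,-0.007,-0.125,0,0,0,0],[0,-0.007,-0.125,0,0,0,0]])

```text
time_s: 9.02
tcp_pos: [0.5264, -0.2825, 0.0934]
tool_rot: [2.687, 1.569, 1.02]
contact_force: [-0.6, -4.1, 2.6]
opening: 0.0003
```

```bash
python3 -c "
from h import *
goal(lamp(0,-.066,.092),ux)
s=state(); c=camera('wrist'); cv2.imwrite('pics/w3.png',c['pixels'])
c=camera('scene'); a=c['pixels'][100:220,140:290]; cv2.imwrite('pics/s4c.png',cv2.resize(a,None,fx=5,fy=5,interpolation=cv2.INTER_CUBIC))
"
```

```text
t 9.03 tcp [ 0.5264 -0.2825  0.0934] y [ 0.995 -0.096  0.001] z [-0.096 -0.995 -0.002] F [-0.59 -4.12  2.55] open 0.0003 j [ 0.2   0.63  0.3   2.01 -0.35  0.55  0.65]
shift [ 0.0057 -0.0035 -0.0148] turn [ 0.0042 -0.0007 -0.0004] dist mm 4.1
```

View pics/w3.png

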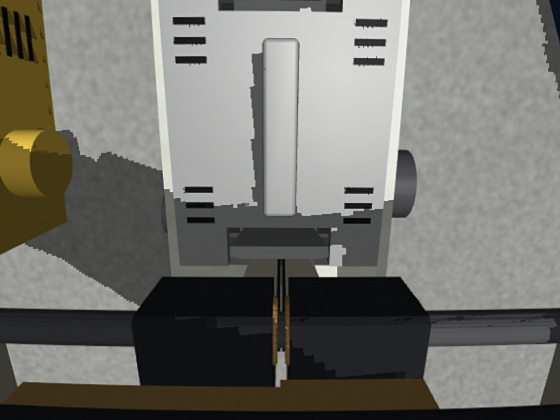

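View pics/s4c.png

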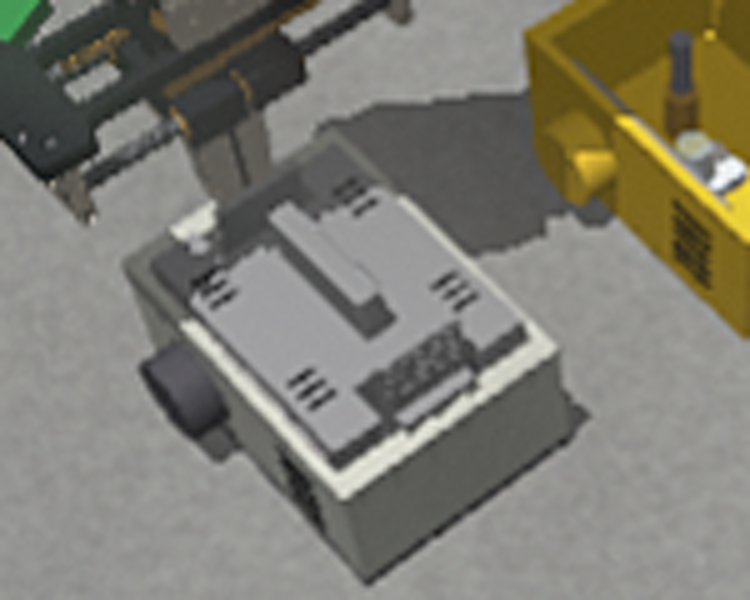

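Emit:
arm_command(increments=[[0,0,-0.01,0,0,0,0],[0,0,-0.02,0,0,0,0],[0,0,-0.02,0,0,0,0]])

```text
time_s: 9.5
tcp_pos: [0.5269, -0.279, 0.0935]
tool_rot: [1.398, 1.569, -0.27]
contact_force: [-0.5, -7.8, 2.6]
opening: 0.0005
```

```bash
python3 -c "
from h import *
goal(lamp(0,-.066,.092),ux)
s=state(); c=camera('wrist'); cv2.imwrite('pics/w4.png',c['pixels'])
c=camera('scene'); a=c['pixels'][100:220,140:290]; cv2.imwrite('pics/s5c.png',cv2.resize(a,None,fx=5,fy=5,interpolation=cv2.INTER_CUBIC))
"
```

```text
t 9.5 tcp [ 0.5269 -0.279   0.0935] y [ 0.995 -0.097  0.002] z [-0.097 -0.995  0.   ] F [-0.47 -7.84  2.6 ] open 0.0005 j [ 0.19  0.63  0.3   2.02 -0.35  0.54  0.64]
shift [ 0.0062 -0.0039 -0.0005] turn [ 0.0037  0.0001 -0.0007] dist mm 1.8
```

View pics/w4.png

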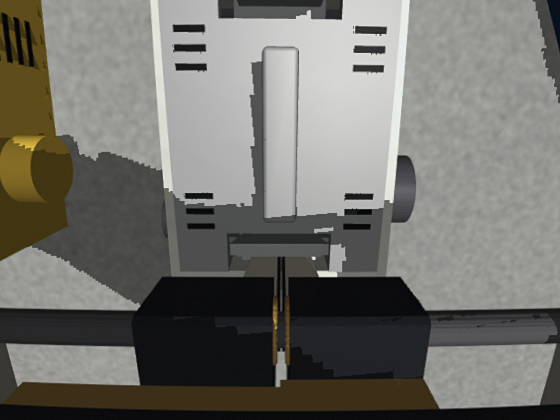

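View pics/s5c.png

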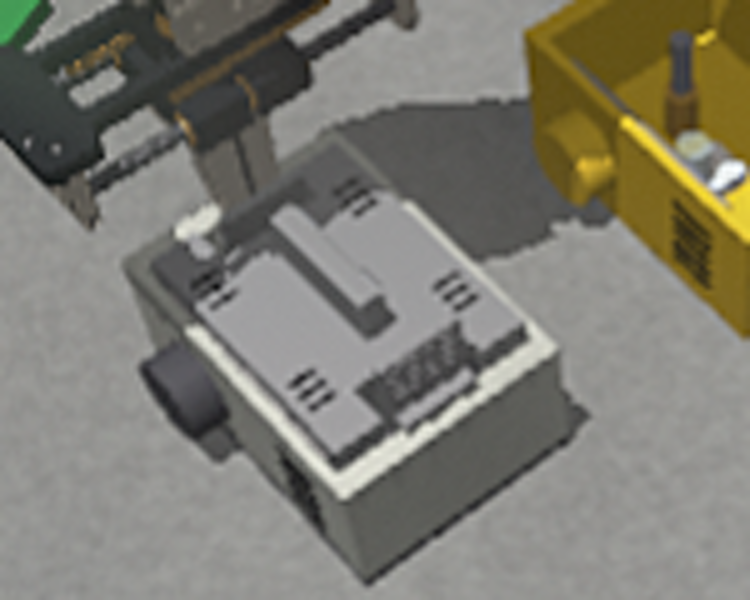

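Emit:
arm_command(increments=[[0,0,-0.01,0,0,0,0],[0,0,-0.02,0,0,0,0],[0,0,-0.02,0,0,0,0]])

```text
time_s: 9.98
tcp_pos: [0.5271, -0.2779, 0.0942]
tool_rot: [0.623, 1.565, -1.048]
contact_force: [-2.9, -18.6, 5.6]
opening: 0.0003
```

```bash
python3 -c "
from h import *
goal(lamp(0,-.066,.092),ux)
s=state(); 
c=camera('scene'); a=c['pixels'][100:220,140:290]; cv2.imwrite('pics/s6c.png',cv2.resize(a,None,fx=5,fy=5,interpolation=cv2.INTER_CUBIC))
"
```

```text
t 9.97 tcp [ 0.5271 -0.2779  0.0942] y [ 0.995 -0.099  0.004] z [-0.099 -0.995  0.005] F [ -2.86 -18.63   5.59] open 0.0003 j [ 0.18  0.63  0.31  2.02 -0.35  0.54  0.64]
shift [ 0.0087 -0.0045  0.0039] turn [ 0.0024  0.0024 -0.0017] dist mm 2.6
```

View pics/s6c.png

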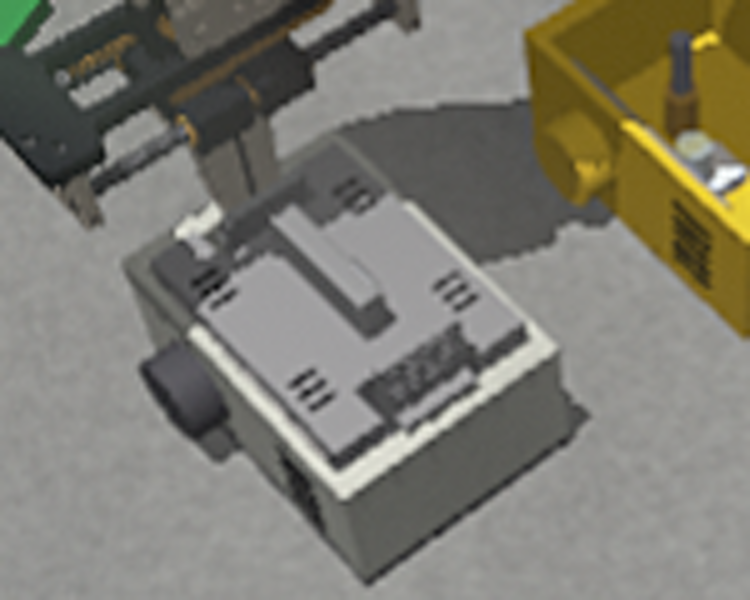

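Emit:
arm_command(increments=[[-0.01,0,0,0,0,0,0],[-0.02,0,0,0,0,0,0],[-0.03,0,0.005,0,0,0,0],[-0.03,0,0.01,0,0,0,0]])

```text
time_s: 10.52
tcp_pos: [0.5269, -0.2776, 0.1011]
tool_rot: [0.92, 1.568, -0.748]
contact_force: [0.5, -10.5, 0.1]
opening: 0.0004
```

```bash
python3 -c "
from h import *
goal(lamp(0,-.066,.092),ux)
s=state(); 
c=camera('scene'); a=c['pixels'][100:220,140:290]; cv2.imwrite('pics/s7c.png',cv2.resize(a,None,fx=5,fy=5,interpolation=cv2.INTER_CUBIC))
"
```

```text
t 10.53 tcp [ 0.5269 -0.2776  0.1011] y [ 0.995 -0.098  0.002] z [-0.098 -0.995  0.001] F [  0.52 -10.48   0.11] open 0.0004 j [ 0.18  0.62  0.31  2.02 -0.34  0.56  0.63]
shift [ 0.0364 -0.0037  0.0047] turn [ 0.0032  0.0007 -0.0009] dist mm 9.2
```

View pics/s7c.png

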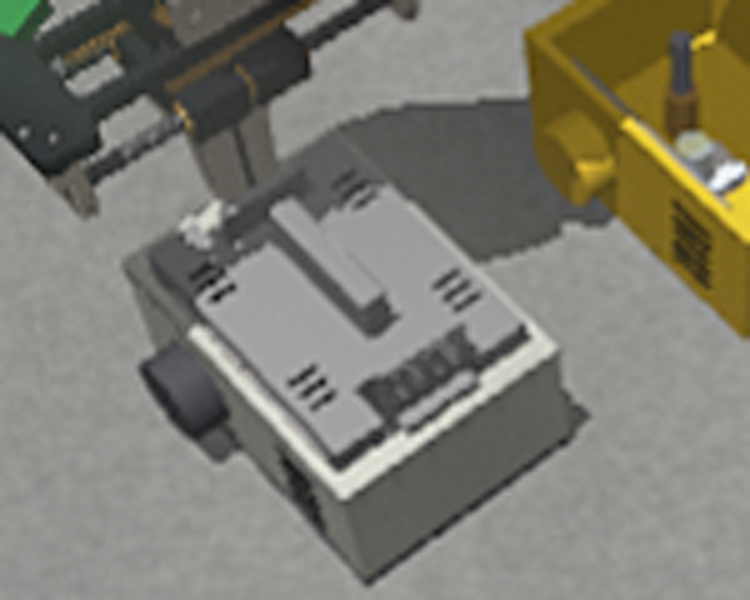

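```bash
python3 -c "
from h import *
c=camera('scene')
for y in (-.072,.072):
  for x in (.053,-.053):
    for z in (.082,.093): print(x,y,z,np.round((proj(c,lamp(x,y,z))-[140,100])*5))
a=c['pixels'][115:175,155:225]; cv2.imwrite('pics/s7d.png',cv2.resize(a,None,fx=10,fy=10,interpolation=cv2.INTER_CUBIC))
"
```

```text
0.053 -0.072 0.082 [149. 262.]
0.053 -0.072 0.093 [143. 248.]
-0.053 -0.072 0.082 [335. 146.]
-0.053 -0.072 0.093 [331. 130.]
0.053 0.072 0.082 [335. 463.]
0.053 0.072 0.093 [331. 450.]
-0.053 0.072 0.082 [524. 332.]
-0.053 0.072 0.093 [522. 318.]
```

View pics/s7d.png

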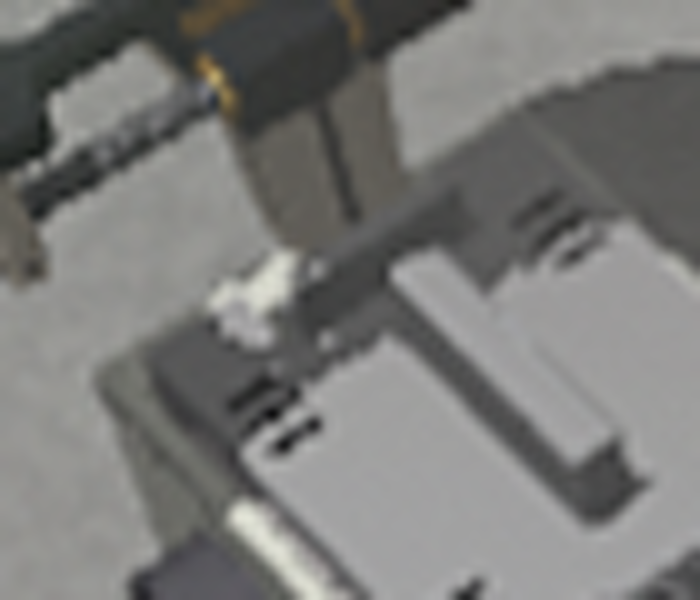

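Emit:
arm_command(increments=[[0,0,0.03,0,0,0,0],[0,0,0.08,0,0,0,0],[0,0,0.2,0,0,0,0],[0,0,0.3,0,0,0,0],[0,0,0.3,0,0,0,0]])

```text
time_s: 11.25
tcp_pos: [0.5187, -0.3506, 0.1002]
tool_rot: [-2.778, 1.568, 1.836]
contact_force: [-0.4, 0.6, -0.2]
opening: 0.0006
```

```bash
python3 -c "
from h import *
goal(lamp(0,-.066,.092),ux)
c=camera('scene')
a=c['pixels'][115:190,155:255]; cv2.imwrite('pics/s8d.png',cv2.resize(a,None,fx=8,fy=8,interpolation=cv2.INTER_CUBIC))
s=state();c=camera('wrist'); cv2.imwrite('pics/w5.png',c['pixels'])
"
```

```text
t 11.25 tcp [ 0.5187 -0.3506  0.1002] y [ 0.995 -0.098 -0.001] z [-0.098 -0.995 -0.003] F [-0.38  0.65 -0.22] open 0.0006 j [ 0.31  0.65  0.3   1.94 -0.33  0.6   0.73]
shift [ 0.0335  0.0006 -0.2888] turn [ 0.003  -0.0013  0.0005] dist mm 72.7
```

View pics/s8d.png

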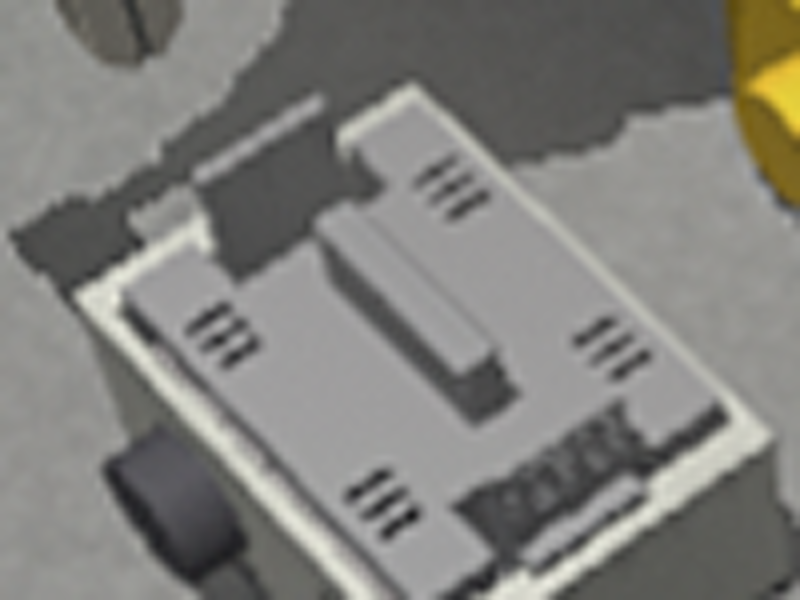

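View pics/w5.png

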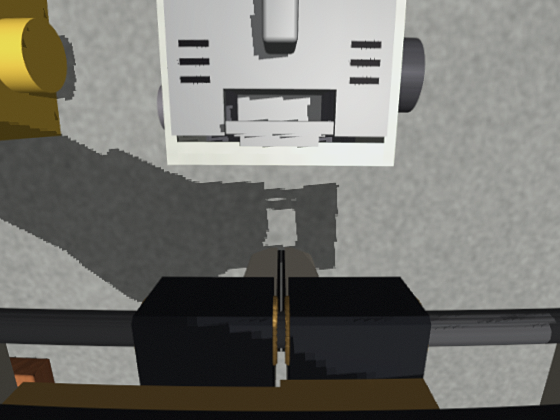

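```bash
python3 -c "
from h import *
s=state();c=camera('wrist');cs=camera('scene')
a=c['pixels'][90:180,150:410]; cv2.imwrite('pics/w5d.png',cv2.resize(a,None,fx=3,fy=5,interpolation=cv2.INTER_CUBIC))
def tri(r1,r2):
  A=[];b=[]
  for p,d in (r1,r2):
    d=d/np.linalg.norm(d);M=np.eye(3)-np.outer(d,d);A.append(M);b.append(M@p)
  return np.linalg.lstsq(np.vstack(A),np.hstack(b),rcond=None)
X=tri(ray(c,388,137,s),ray(cs,170.9,151.25))
print(X[0],X[1], [(X[0][:2]-C)@ux[:2],(X[0][:2]-C)@uy[:2]])
for p in [(.061,-.086,.08),(-.061,-.086,.08),(.053,-.072,.082),(.053,-.072,.093),(-.053,-.072,.082),(-.053,-.072,.093)]: print(p,proj(c,lamp(*p),s))
"
```

```text
[ 0.57734676 -0.28876782  0.08784646] [1.2599917e-05] [np.float64(0.05218959458871743), np.float64(-0.07061359109977126)]
(0.061, -0.086, 0.08) [393.78205876 162.54505324]
(-0.061, -0.086, 0.08) [168.78068381 160.41307289]
(0.053, -0.072, 0.082) [382.25471195 136.18985534]
(0.053, -0.072, 0.093) [388.49405166 137.21997527]
(-0.053, -0.072, 0.082) [180.85029064 134.25937407]
(-0.053, -0.072, 0.093) [174.65541645 135.17070894]
```

View pics/w5d.png

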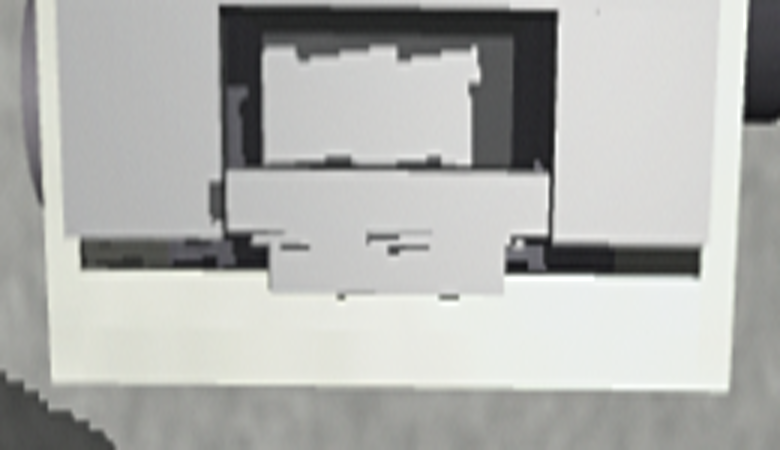

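```bash
python3 -c "
from h import *
goal(lamp(-.001,0,.16),ux)"
```

```text
t 11.45 tcp [ 0.5199 -0.3477  0.1002] y [ 0.996 -0.094 -0.001] z [-0.094 -0.996 -0.004] F [-0.31  0.46  0.14] open 0.0009 j [ 0.3   0.65  0.3   1.94 -0.33  0.6   0.73]
shift [-0.2371 -0.0033 -0.5419] turn [ 0.0049 -0.0018  0.0004] dist mm 147.9
```

Emit:
arm_command(increments=[[-0.24,-0.003,0,0.005,-0.002,0,50],[-0.24,-0.003,-0.1,0.005,-0.002,0,50],[-0.24,-0.003,-0.542,0.005,-0.002,0,50],[-0.24,-0.003,-0.542,0.005,-0.002,0,50],[-0.24,-0.003,-0.542,0.005,-0.002,0,50],[-0.24,-0.003,-0.542,0.005,-0.002,0,50]])

```text
time_s: 12.2
tcp_pos: [0.532, -0.2141, 0.161]
tool_rot: [0.075, 1.569, -1.6]
contact_force: [-0.6, -0.3, -0.2]
opening: 0.0497
```

```bash
python3 -c "
from h import *
goal(lamp(-.001,0,.097),ux)
s=state();c=camera('wrist'); cv2.imwrite('pics/w6.png',c['pixels'])
c=camera('scene')
a=c['pixels'][100:220,140:290]; cv2.imwrite('pics/s9d.png',cv2.resize(a,None,fx=5,fy=5,interpolation=cv2.INTER_CUBIC))
"
```

```text
t 12.2 tcp [ 0.532  -0.2141  0.161 ] y [ 0.995 -0.105  0.   ] z [-0.105 -0.995  0.002] F [-0.62 -0.31 -0.16] open 0.0497 j [ 0.03  0.52  0.37  2.02 -0.3   0.65  0.49]
shift [ 0.256  -0.0014 -0.005 ] turn [-0.0001  0.001  -0.0001] dist mm 64.0
```

View pics/w6.png

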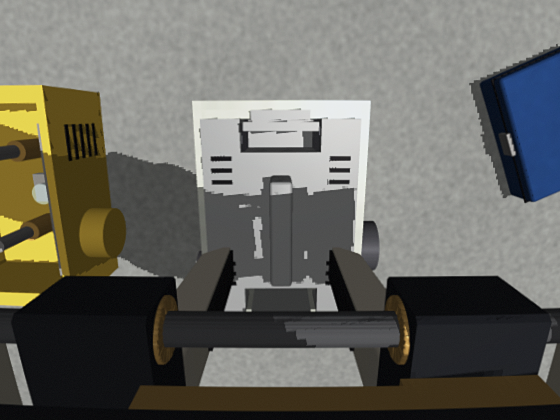

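View pics/s9d.png

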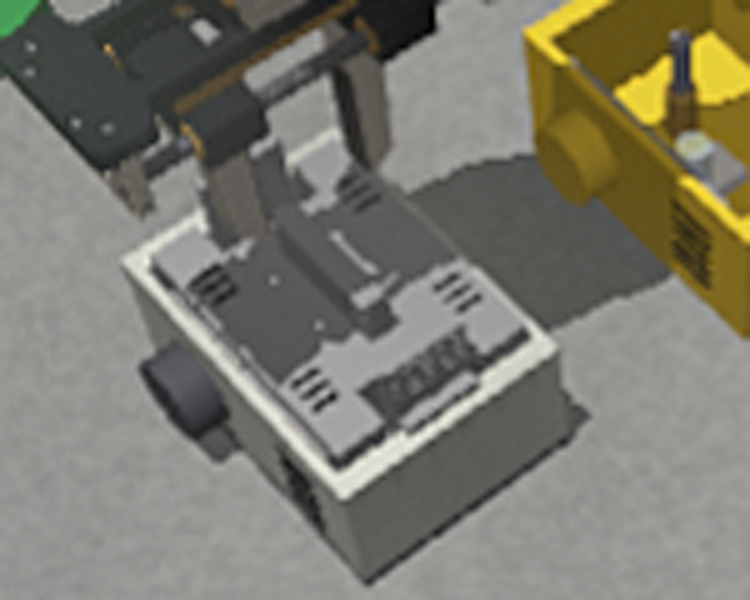

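Emit:
arm_command(increments=[[0.1,-0.001,-0.005,0,0,0,50],[0.18,-0.001,-0.005,0,0,0,50],[0.23,-0.001,-0.005,0,0,0,50],[0.252,-0.001,-0.005,0,0,0,50],[0.252,-0.001,-0.005,0,0,0,50]])

```text
time_s: 12.92
tcp_pos: [0.5317, -0.2139, 0.0978]
tool_rot: [-0.054, 1.569, -1.731]
contact_force: [-0.2, 0.1, 0.1]
opening: 0.0501
```

Emit:
arm_command(increments=[[0,0,0,0,0,0,20],[0,0,0,0,0,0,0],[0,0,0,0,0,0,0],[0,0,0,0,0,0,0],[0,0,0,0,0,0,0],[0,0,0,0,0,0,0]], force=30)

```text
time_s: 13.68
tcp_pos: [0.5319, -0.2135, 0.098]
tool_rot: [0.153, 1.569, -1.524]
contact_force: [-0.1, 0.0, 3.3]
opening: 0.0136
```

```bash
python3 -c "
from h import *
goal(lamp(-.001,0,.097),ux)"
```

```text
t 13.68 tcp [ 0.5319 -0.2135  0.098 ] y [ 0.994 -0.106  0.   ] z [-0.106 -0.994  0.002] F [-0.11  0.02  3.28] open 0.0136 j [ 0.07  0.6   0.31  2.07 -0.35  0.52  0.53]
shift [ 0.004  -0.0005 -0.0019] turn [-0.0008  0.001  -0.0002] dist mm 1.1
```

Emit:
arm_command(increments=[[-0.03,0,0,0,0,0,0],[-0.08,0,0,0,0,0,0],[-0.15,0,0,0,0,0,0],[-0.22,0,0,0,0,0,0],[-0.3,0,0,0,0,0,0],[-0.36,0,0,0,0,0,0],[-0.4,0,0,0,0,0,0],[-0.4,0,0,0,0,0,0]])

```text
time_s: 14.68
tcp_pos: [0.5321, -0.2133, 0.1986]
tool_rot: [0.525, 1.568, -1.151]
contact_force: [-0.2, -0.3, -3.8]
opening: 0.0133
```

```bash
python3 -c "
from h import *
goal([.509,.2485,.197],[1,0.02,0])
c=camera('scene'); cv2.imwrite('pics/s10.png',c['pixels'])
"
```

```text
t 14.68 tcp [ 0.5321 -0.2133  0.1986] y [ 0.994 -0.106  0.001] z [-0.106 -0.994  0.002] F [-0.24 -0.33 -3.8 ] open 0.0133 j [-0.    0.47  0.41  1.99 -0.27  0.73  0.46]
shift [ 0.0019 -0.2871 -1.8271] turn [-0.0601  0.0011 -0.0005] dist mm 462.4
```

View pics/s10.png

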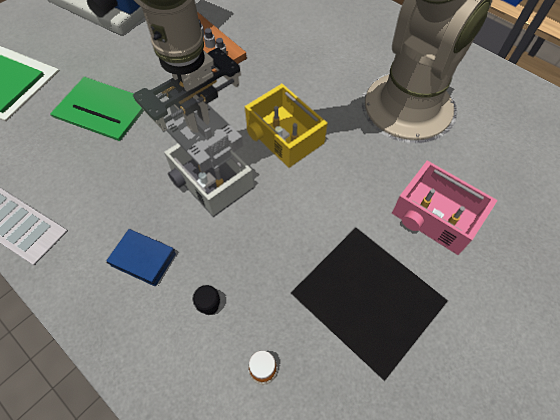

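Emit:
arm_command(increments=[[0,-0.02,-0.1,0,0,0,0],[0,-0.05,-0.25,-0.01,0,0,0],[0,-0.08,-0.45,-0.015,0,0,0],[0,-0.11,-0.65,-0.02,0,0,0],[0,-0.13,-0.82,-0.025,0,0,0],[0,-0.14,-0.95,-0.025,0,0,0],[0,-0.15,-1,-0.025,0,0,0],[0,-0.15,-1,-0.025,0,0,0]])

```text
time_s: 15.72
tcp_pos: [0.5207, 0.0393, 0.1969]
tool_rot: [-0.304, 1.568, -1.927]
contact_force: [-0.2, -0.6, -2.0]
opening: 0.0136
```

```bash
python3 -c "
from h import *
goal([.509,.2485,.197],[1,-0.025,0])
"
```

```text
t 15.72 tcp [0.5207 0.0393 0.1969] y [ 0.999 -0.053 -0.001] z [-0.053 -0.999  0.003] F [-0.2  -0.65 -1.95] open 0.0136 j [-0.48  0.41  0.41  2.1  -0.25  0.68  0.04]
shift [-0.0024 -0.0908 -0.833 ] turn [-0.0133  0.0012  0.0004] dist mm 209.5
```

Emit:
arm_command(increments=[[0,-0.01,-0.1,0,0,0,0],[0,-0.03,-0.25,-0.005,0,0,0],[0,-0.05,-0.42,-0.01,0,0,0],[0,-0.07,-0.6,-0.013,0,0,0],[0,-0.09,-0.74,-0.013,0,0,0],[0,-0.09,-0.82,-0.013,0,0,0],[0,-0.09,-0.833,-0.013,0,0,0],[0,-0.09,-0.833,-0.013,0,0,0]])

```text
time_s: 16.73
tcp_pos: [0.5101, 0.2465, 0.1968]
tool_rot: [-0.037, 1.568, -1.636]
contact_force: [-0.5, -0.7, -3.4]
opening: 0.0136
```

```bash
python3 -c "
from h import *
goal([.509,.2485,.064],[1,-0.025,0])
c=camera('scene'); cv2.imwrite('pics/s11.png',c['pixels'])
"
```

```text
t 16.73 tcp [0.5101 0.2465 0.1968] y [ 1.    -0.029 -0.   ] z [-0.029 -1.     0.003] F [-0.5  -0.7  -3.37] open 0.0136 j [-0.83  0.46  0.4   2.01 -0.26  0.73 -0.3 ]
shift [ 0.5313 -0.0047 -0.0093] turn [-0.0017  0.0014  0.0001] dist mm 132.8
```

View pics/s11.png

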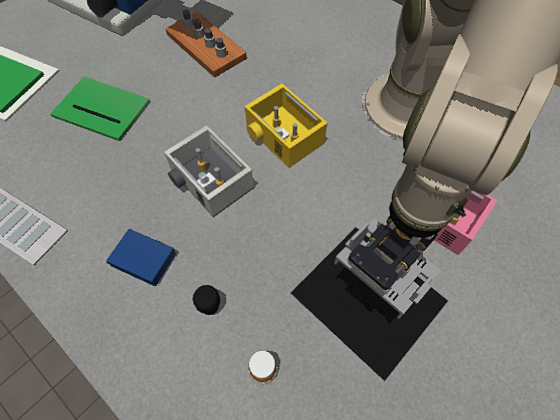

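Emit:
arm_command(increments=[[0.1,-0.004,-0.01,0,0,0,0],[0.22,-0.004,-0.01,0,0,0,0],[0.34,-0.004,-0.01,0,0,0,0],[0.43,-0.004,-0.01,0,0,0,0],[0.5,-0.004,-0.01,0,0,0,0],[0.53,-0.004,-0.01,0,0,0,0],[0.535,-0.004,-0.01,0,0,0,0]])

```text
time_s: 17.65
tcp_pos: [0.509, 0.2503, 0.0631]
tool_rot: [-0.044, 1.569, -1.642]
contact_force: [0.9, 0.0, -2.0]
opening: 0.0138
```

Emit:
arm_command(increments=[[0.005,0,0,0,0,0,0],[0.01,0,0,0,0,0,0],[0.015,0,0,0,0,0,0],[0.02,0,0,0,0,0,0],[0.025,0,0,0,0,0,0],[0.028,0,0,0,0,0,0],[0.028,0,0,0,0,0,0]])

```text
time_s: 18.52
tcp_pos: [0.5087, 0.2506, 0.0561]
tool_rot: [-0.099, 1.569, -1.697]
contact_force: [-0.7, -0.0, -2.3]
opening: 0.0138
```

```bash
python3 -c "
from h import *
goal([.509,.2485,.054],[1,-0.025,0])
c=camera('scene'); cv2.imwrite('pics/s12.png',cv2.resize(c['pixels'][200:400,270:480],None,fx=3.5,fy=3))
"
```

```text
t 18.52 tcp [0.5087 0.2506 0.0561] y [ 1.    -0.027 -0.   ] z [-0.027 -1.     0.002] F [-0.66 -0.02 -2.31] open 0.0138 j [-0.73  0.66  0.26  2.1  -0.38  0.43 -0.2 ]
shift [0.0082 0.0013 0.0085] turn [-0.0008  0.001   0.0001] dist mm 3.0
```

View pics/s12.png

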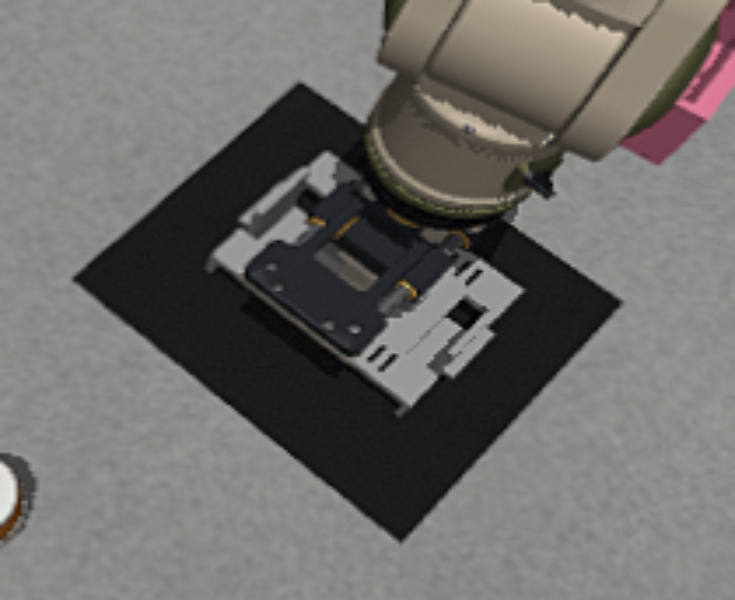

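Emit:
arm_command(increments=[[0.003,0,0,0,0,0,0],[0.006,0,0,0,0,0,0],[0.009,0,0,0,0,0,0],[0.012,0,0,0,0,0,0],[0.012,0,0,0,0,0,0]])

```text
time_s: 19.2
tcp_pos: [0.5087, 0.2507, 0.054]
tool_rot: [-0.008, 1.569, -1.605]
contact_force: [-3.0, -1.4, 9.1]
opening: 0.0136
```

Emit:
arm_command(increments=[[-0.004,0,0,0,0,0,13.5],[-0.004,0,0,0,0,0,30],[-0.004,0,0,0,0,0,50],[-0.004,0,0,0,0,0,50],[-0.004,0,0,0,0,0,50]])

```text
time_s: 19.82
tcp_pos: [0.5088, 0.2506, 0.0541]
tool_rot: [-0.069, 1.569, -1.667]
contact_force: [0.8, -0.8, -0.9]
opening: 0.0478
```

Emit:
arm_command(increments=[[-0.1,0,0,0,0,0,50],[-0.25,0,0,0,0,0,50],[-0.4,0,0,0,0,0,50],[-0.6,0,0,0,0,0,50],[-0.7,0,0.3,0,0,0,50],[-0.7,0,0.9,0,0,0,50],[-0.7,0,0.9,0,0,0,50],[-0.7,0,0.9,0,0,0,50]])

```text
time_s: 20.82
tcp_pos: [0.5023, 0.0232, 0.2301]
tool_rot: [0.247, 1.569, -1.352]
contact_force: [0.4, 0.5, -0.4]
opening: 0.0502
```

```bash
python3 -c "
from h import *
goal([.509,.2485,.054],[1,-0.025,0])
for n in ['scene','top']:
  c=camera(n); cv2.imwrite('pics/%sF.png'%n,c['pixels'])
  if n=='top':
    for q,z in [('mat',.003),('cover',.049)]:
      for d in regions_of(q,n)[:2]:
        cn=max(cv2.findContours(d['pixels'].astype(np.uint8),0,1)[0],key=len)
        P=np.array([atz(c,u,v,z)[:2] for u,v in cn[:,0]],np.float32)
        print(q,round(d['p'],2),cv2.minAreaRect(P*1000))
"
```

```text
t 20.82 tcp [0.5023 0.0232 0.2301] y [ 1.    -0.029  0.001] z [-0.029 -1.     0.002] F [ 0.43  0.5  -0.44] open 0.0502 j [-0.5   0.34  0.45  2.11 -0.22  0.74  0.06]
shift [ 7.024e-01  4.000e-04 -9.031e-01] turn [-0.0019  0.001  -0.0003] dist mm 286.0
mat 0.58 ((507.7996520996094, 275.7808837890625), (195.43490600585938, 222.70330810546875), 88.45655059814453)
mat 0.32 ((514.4927368164062, 265.35205078125), (162.2629852294922, 109.4791259765625), 88.41325378417969)
cover 0.56 ((507.80999755859375, 254.8238983154297), (155.45164489746094, 107.44088745117188), 88.44529724121094)
```

View pics/sceneF.png

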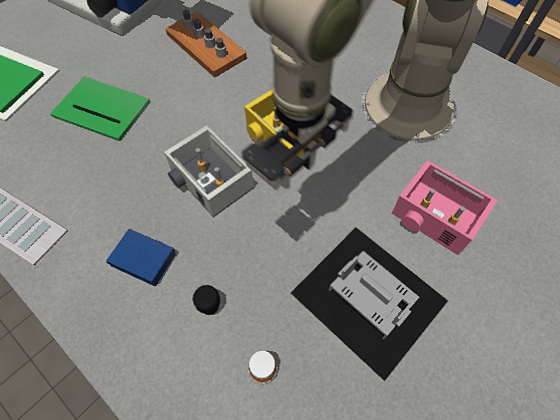

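View pics/topF.png

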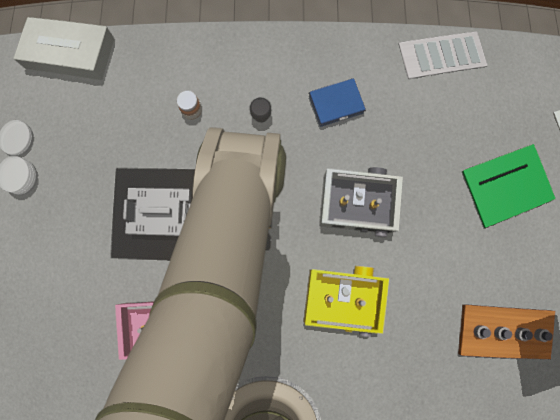

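The cover stands on the mat at about (0.508, 0.25), released. In the scene picture it is around pixel (375, 292), well inside the mat edges. The bystanders are where they were, and the arm is clear of everything.

```bash
python3 -c "
from h import *
print(hand_in())"
```

```text
the job is handed in; nothing more can be done
None
```

The cover is off the lamp unit and standing on its feet on the black mat, and I handed the job in after about 21 s of robot time. No verdict was reported.

- **Tabs:** The +y end sprang up at the first press. The −y tab reached its stop at about 18 N without its end rising. It released once I raised the fingers 7 mm while still pressing. In the wrist view that end then stood about 13 mm above the rim. I saw the +y end up only as gaps in the pictures and did not measure it.
- **Lifting and setting down:** I gripped the cover by its rib at 30 N (measured opening 13.6 mm against the 14 mm rib) and lifted it straight up. It touched the mat at about 9 N, and I released it there.
- **Last checks:**
  - **Cover:** Centred at about (0.508, 0.25), within a few millimetres of the mat centre, and aligned with it. That leaves about 50 mm to every mat edge.
  - **Bystanders:** They look unmoved in both pictures, but I did not re-measure them.
  - **Arm:** It was clear of everything, with no contact force beyond sensor noise.
- **Disagreement:** In the last top picture the arm hid part of the mat, so the network's mat outline was cut short there. I used the mat position measured at the start, which agreed between the two cameras to about 1 mm.

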